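# Scan in a batch of board tubes with the jog lever

## Task

First open a batch: tilt the jog lever fully over to its green side, hold it there for about a second and let it spring back upright; then stand all the tubes on the white strip side by side, upright, each with its label squarely facing the scanner window, let go of them, and press the blue scan button fully down and release it. Then stand all the tubes upright in the yellow tray, and when they are all in, close the batch by tilting the lever fully over to its orange side, holding it for about a second and letting it spring back. The tubes must be wholly on the strip when the button is pressed; leave the mug, the tape roll and the screwdriver where they are.

Things in the scene. Friction and masses are not known exactly. Their poses are not given: they have to be found in the camera images.
- tube1: upright clear tube packed with round silver boards, 50 mm diameter, 90 mm tall, about 0.22 kg, heavy at the bottom; origin at the centre of its underside, z up its axis. Its own +x axis points to the side that carries the white label with black bars; a red stripe on the top runs from the centre towards that side. None if this tube is absent today
- tube2: upright clear tube packed with round silver boards, 50 mm diameter, 90 mm tall, about 0.22 kg, heavy at the bottom; origin at the centre of its underside, z up its axis. Its own +x axis points to the side that carries the white label with black bars; a red stripe on the top runs from the centre towards that side. None if this tube is absent today
- tube3: upright clear tube packed with round silver boards, 50 mm diameter, 90 mm tall, about 0.22 kg, heavy at the bottom; origin at the centre of its underside, z up its axis. Its own +x axis points to the side that carries the white label with black bars; a red stripe on the top runs from the centre towards that side. None if this tube is absent today
- tube4: upright clear tube packed with round silver boards, 50 mm diameter, 90 mm tall, about 0.22 kg, heavy at the bottom; origin at the centre of its underside, z up its axis. Its own +x axis points to the side that carries the white label with black bars; a red stripe on the top runs from the centre towards that side. None if this tube is absent today
- tube1_label (a point): middle of the label of tube1, on its side, 25 mm from the axis and 45 mm above the underside
- tube2_label (a point): middle of the label of tube2, on its side, 25 mm from the axis and 45 mm above the underside
- tube3_label (a point): middle of the label of tube3, on its side, 25 mm from the axis and 45 mm above the underside
- tube4_label (a point): middle of the label of tube4, on its side, 25 mm from the axis and 45 mm above the underside
- scanner: grey bar scanner, fixed: 60 mm (x) by 340 mm (y) by 40 mm tall, origin at the centre of its underside. Its dark red window is on its -x face and looks along -x. In front of the window, flat on the bench, lies a painted white strip, 320 mm long (y from -160 to 160 mm) and 90 mm wide (x from -135 to -45 mm, middle line at x = -90 mm), with room for three tubes side by side. A tube faces the scanner when the tube's +x axis points along the scanner's +x axis
- jog_base: fixed grey block of the jog lever, 80 mm (x) by 110 mm (y) by 50 mm tall, origin at the centre of its underside; a green plate on top at its +y end, an orange plate at its -y end; the lever stands up out of the middle of the top
- jog (a joint): angle of the jog lever: 0 upright, +0.5 rad is fully over to the green (+y) side, -0.5 fully over to the orange (-y) side. A spring (0.8 N m per rad, about 5 N at the knob when fully over) brings it back to 0 when it is let go
- jog_knob (a point): centre of the black ball knob (30 mm diameter) at the top of the lever; the pivot lies 80 mm below it (50 mm above the bench), the lever's stem is 12 mm thick; the knob stands 130 mm above the bench when upright
- scan (a joint): travel of the scan button, 0 up, 0.008 m fully down; sprung, about 5 N to hold fully down
- scan_top (a point): centre of the top of the blue round scan button (36 mm diameter) that stands up from a white box 90 mm by 90 mm by 50 mm; pressed straight down; its top is 74 mm above the bench when up
- tray: fixed yellow open tray, 300 mm (x) by 160 mm (y), walls 30 mm high and 5 mm thick, floor 5 mm thick; origin at the centre of its underside, room for three tubes in a row along its x
- tape: bystander: clear tape roll lying flat, 90 mm across, 40 mm high; origin at the centre of its underside
- mug: bystander: blue mug, 80 mm across, 90 mm tall; origin at the centre of its underside
- driver: bystander: screwdriver with a red handle lying on the bench behind the scanner, about 200 mm long; it lies along its own x

How it is judged:
By the outcome, as a careful person would: the job done as asked, in the order asked, and still so for the second after the job is handed in, with the robot touching nothing.
Of tube1, tube2, tube3, tube4 only 2 to 3 are there at a start; the rules pass over those that are not, and their reading is None.
At some moment in a run one of tube1, tube2, tube3, tube4 may be knocked a few centimetres aside while the robot is not near it.
It also fails if it takes over 210 s, if anything falls off the work surface, if the arm or the gripper's body presses on something with over 40 N, if the wrist force passes 120 N, or if a joint passes its speed limit or range.

## Robot

A 6-joint arm with a two-finger parallel gripper is mounted at the origin on the work surface. World frame = base frame: x ahead of the robot, y to its left, z up, the work surface at z = 0. Lengths are in m, angles in rad, forces in N, time in s.
With the tool pointing down it reaches from about 0.25 to 0.725 m from the base axis. Payload 4 kg.
Tool frame: the origin (TCP) lies midway between the tips of the shut fingers; the grasp point (between the pads) lies 19 mm behind it (manip.grasp_offset is the distance from the TCP to the grasp point, in m); z points along the fingers, y is the line along which they close (so a half turn about z gives the same grasp; the last joint's range is limited). The gripper opens to 85 mm and grips with 20 to 120 N. Pads are 22 mm wide; open, the fingers measure 114 mm over their backs; the gripper's body (76 mm by 85 mm) begins 54 mm behind the grasp point. The pads swing forward as they close: fully open they stand 13 mm farther back than shut.
Start: joints at [-1.198, 0.241, 0.005, 1.335, 0, 1.571], TCP at [0.182, -0.466, 0.231] pointing down, gripper open.
Joint ranges: [-2.72, 2.72], [-1.05, 1.87], [-1.09, 1.28], [-1.99, 2.15], [-1.42, 1.44], [-3.14, 3.14]. Speed limits (rad/s): [2.79, 2.79, 3.14, 3.14, 3.14, 3.14].

## Interface

Orientations are given as a unit quaternion [x, y, z, w].
In Python, from rig import manip, imaging, finder gives the robot as it stands. Calls block until the motion is done:
- manip.reach(position, orientation): joint-space move of the TCP to a pose.
- manip.line_to(position, frame=None, v=0.15): straight line of the TCP; frame=None keeps the orientation; v is the mean speed in m/s.
- manip.movej(angles): joint-space move.
- manip.set_gripper(opening): finger opening in m; the grip force is fixed at half the most; returns when the fingers have stopped.
- manip.pause(seconds).
- manip.ik(position, orientation): joint angles nearest the present ones, or None.
- manip.get_state(): the state.
- imaging.camera(name): name is "scene" or "top"; returns the picture (480x640x3 uint8, red, green, blue); there is no depth.
- imaging.calibration(name): a dict with "fx", "fy", "cx", "cy" (pixels), "dist" ([k1, k2, p1, p2, k3] as OpenCV has them; the pictures are not rectified), "camera_from_world" (4x4, takes a point from world to camera coordinates). Camera axes: x right, y up, looking along -z (the intrinsics and any distortion apply to the point x, -y, -z); pixel columns grow to the right and rows downward; lengths in m; the calibration is good to about 2 mm. A picture is of the moment at which its call begins. calibration takes no time and is no camera call.
A pose or a line that the arm cannot do raises manip.MotionError and nothing moves.
- manip.job_done(): hands the job in; it is judged then, once.
Trained networks look in the newest picture that a camera, given by its name, has taken for a name from the list of things; names that differ only in an ending like _2 or _b are one class to them, and where a whole thing is asked for, a point or a joint stands for the part that bears it (a point fixed in the world has none). Each returns a list of dicts, best first, with "conf" (0 to 1); they miss things now and then, are a little off and sometimes report something else, mostly with a low value. They report only what shows in the picture. A call takes as long as a camera call.
- finder.cut_out(camera, label): "region" (480x640 bool, what is visible of it) and "pixel" ([column, row] in pixels, amid what is visible of it).
- finder.pinpoint(camera, label): "pixel" ([column, row] in pixels: a listed point, or the origin of a listed thing).
The state is a dict: "t": time; "q": joint angles; "joint_velocities": joint speeds; "joint_torque": joint torques, N m; "tcp_pos": TCP position; "orientation": TCP orientation; "force": force on the tool from outside, world axes, zero at the start; "moment": the same for the moment, N m; "finger_gap": finger opening in m; "gripper_force": force on a finger pad.
Only numpy, scipy, OpenCV 4.12 (cv2) and the standard library are available. Lean on these libraries where they do the work, as an engineer would, in place of code of your own. Each camera call takes 0.05 s, during which the arm holds its last target. There are 200 camera calls.

## Working session

There is one attempt and no reset: what is moved stays moved. The work goes in short steps, each a Python script; the robot and the scene stay as the last script left them, time stands still between calls to the robot, and variables do not carry over. Pictures are saved under pics/ and viewed, at most 14 in all, crops included, and the job is handed in when it is done.

```bash
mkdir -p pics; ls
python3 - <<'E'
from rig import manip, imaging, finder
import cv2, numpy as np
for n in ("top","scene"):
    im=imaging.camera(n); cv2.imwrite(f"pics/{n}0.png",im[:,:,::-1])
    c=imaging.calibration(n); print(n,{k:np.round(v,4).tolist() for k,v in c.items()})
    for l in ["tube1","tube1_label","scanner","jog_base","jog_knob","scan_top","tray","tape","mug","driver"]:
        print(l,[(np.round(d["pixel"],1).tolist(),round(d["conf"],2)) for d in finder.pinpoint(n,l)])
s=manip.get_state();print(s["t"],s["orientation"],s["finger_gap"])
E
```

```text
pics
top {'fx': 488.663, 'fy': 488.663, 'cx': 312.1075, 'cy': 241.4771, 'dist': [0.0378, 0.0, 0.0, 0.0, 0.0], 'camera_from_world': [[0.0029, -0.9997, 0.0227, -0.0601], [0.9876, 0.0064, 0.157, -0.5996], [-0.1571, 0.022, 0.9873, -1.2123], [0.0, 0.0, 0.0, 1.0]]}
tube1 [([384.1, 260.3], 0.88), ([369.5, 305.5], 0.7), ([157.7, 294.9], 0.66), ([285.0, 167.9], 0.18)]
tube1_label []
scanner [([284.0, 211.0], 0.81)]
jog_base [([325.5, 296.6], 0.77)]
jog_knob [([330.7, 292.7], 0.63), ([387.4, 268.6], 0.63)]
scan_top [([257.1, 297.5], 0.59), ([181.3, 190.5], 0.57)]
tray [([156.9, 294.4], 0.57), ([281.4, 171.3], 0.56)]
tape [([185.1, 190.4], 0.88)]
mug [([425.2, 203.2], 0.75)]
driver [([283.3, 171.7], 0.96)]
scene {'fx': 506.7695, 'fy': 506.7695, 'cx': 320.1533, 'cy': 240.776, 'dist': [-0.0657, 0.0, 0.0, 0.0, 0.0], 'camera_from_world': [[-0.6155, 0.7881, 0.0066, 0.3917], [-0.6108, -0.4822, 0.628, 0.2989], [0.4981, 0.3825, 0.7782, -1.5401], [0.0, 0.0, 0.0, 1.0]]}
tube1 [([302.2, 196.0], 0.78), ([262.8, 210.4], 0.67), ([271.2, 194.2], 0.27)]
tube1_label []
scanner [([314.0, 295.3], 0.85)]
jog_base [([333.3, 212.8], 0.74)]
jog_knob [([334.7, 180.8], 0.59)]
scan_top [([391.4, 226.4], 0.65)]
tray [([479.1, 302.1], 0.82)]
tape [([398.6, 379.4], 0.86)]
mug [([196.3, 225.5], 0.77), ([388.7, 226.8], 0.63)]
driver [([283.0, 332.0], 0.79)]
1.1 [9.82677253e-01 1.85325163e-01 3.85141052e-06 9.64317048e-06] 0.08565512339963449
```

View pics/top0.png

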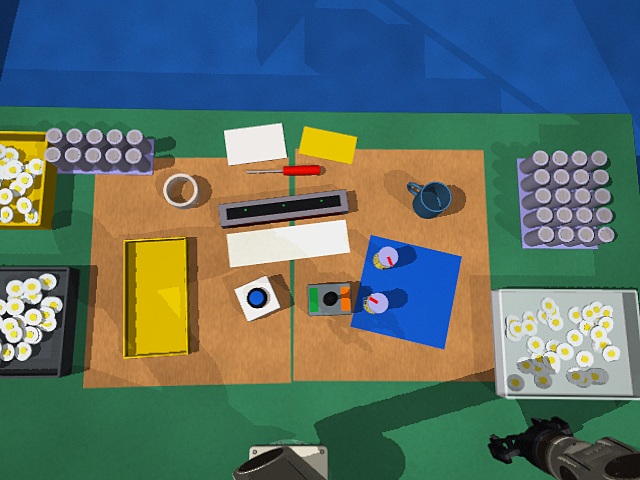

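View pics/scene0.png

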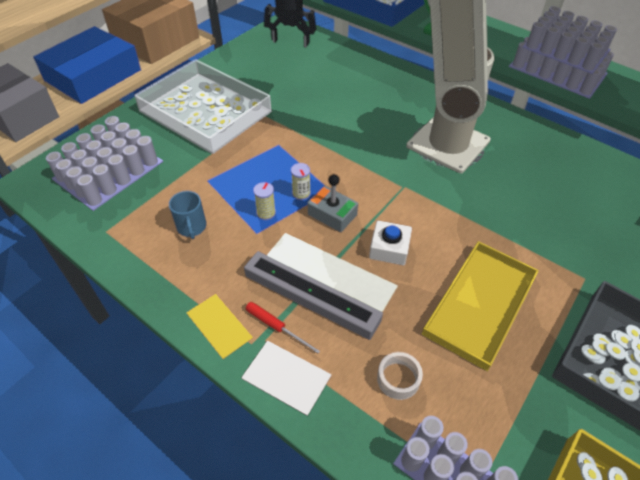

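The top view shows two tubes at (386,258) and (375,302) on the blue sheet. The lever is at (330,298), the button at (257,297), the strip at (288,243), the scanner at (284,208) and the tray at (156,297). The scene view shows the same two tubes at (264,200) and (300,181).

```bash
cat > h.py <<'E'
from rig import manip, imaging, finder
import cv2, numpy as np
F=np.diag([1.,-1,-1])
def cam(n):
    c=imaging.calibration(n); T=np.array(c["camera_from_world"])
    K=np.array([[c["fx"],0,c["cx"]],[0,c["fy"],c["cy"]],[0,0,1]]); return K,np.array(c["dist"]),F@T[:3,:3],F@T[:3,3]
def bp(n,px,z):
    "pixels -> world points on plane z"
    K,d,R,t=cam(n); u=cv2.undistortPoints(np.array(px,float).reshape(-1,1,2),K,d).reshape(-1,2)
    r=np.c_[u,np.ones(len(u))]@R; o=-R.T@t
    return (o+r*((z-o[2])/r[:,2])[:,None])
def proj(n,p):
    K,d,R,t=cam(n); return cv2.projectPoints(np.array(p,float).reshape(-1,1,3),cv2.Rodrigues(R)[0],t,K,d)[0].reshape(-1,2)
def tri(px):
    "px: {cam: pixel} -> point"
    A=[];b=[]
    for n,p in px.items():
        K,d,R,t=cam(n); u=cv2.undistortPoints(np.array(p,float).reshape(1,1,2),K,d).ravel()
        for i in (0,1): A.append(R[i]-u[i]*R[2]); b.append(u[i]*t[2]-t[i])
    return np.linalg.lstsq(np.array(A),np.array(b),rcond=None)[0]
def rect(mask,n,z):
    "largest blob -> world centre, sizes, yaw of its first side"
    m=mask.astype(np.uint8); k,l,s,c=cv2.connectedComponentsWithStats(m)
    i=1+np.argmax(s[1:,4]); ys,xs=np.where(l==i)
    w=bp(n,np.c_[xs,ys],z)[:,:2].astype(np.float32)
    (c,sz,a)=cv2.minAreaRect(w*1000); return np.round(np.array(c)/1000,4),np.round(np.array(sz)/1000,4),a
def box(shape,x0,x1,y0,y1):
    m=np.zeros(shape[:2],bool); m[y0:y1,x0:x1]=1; return m
def tubes(im=None,z=0.09):
    "per tube seen from top: centre xy and yaw from the red stripe"
    if im is None: im=imaging.camera("top")
    out=[]
    for d in finder.cut_out("top","tube1"):
        if d["conf"]<0.4: continue
        m=d["region"]; r,g,b=[im[:,:,i].astype(int) for i in range(3)]
        red=m&(r>150)&(g<110)&(b<110)
        if red.sum()<5: continue
        top=cv2.morphologyEx((m&(((b>g+8)&(r>g)&(r>110))|red)).astype(np.uint8),cv2.MORPH_CLOSE,np.ones((5,5),np.uint8))
        ys,xs=np.where(top); (c,rad)=cv2.minEnclosingCircle((bp("top",np.c_[xs,ys],z)[:,:2]*1000).astype(np.float32))
        ys,xs=np.where(red); p=bp("top",np.c_[xs,ys],z)[:,:2]; cc=np.array(c)/1000
        q=p.mean(0)-cc
        u,s,v=np.linalg.svd(p-p.mean(0)); ax=v[0]*np.sign(v[0]@q)
        ys,xs=np.where(m)
        out.append(dict(c=cc.round(4),rad=round(rad,1),yaw=np.degrees(np.arctan2(q[1],q[0])).round(1),yax=np.degrees(np.arctan2(ax[1],ax[0])).round(1),n=len(p),conf=round(d["conf"],2)))
    return out
E
python3 - <<'E'
from h import *
im=imaging.camera("top"); r,g,b=[im[:,:,i].astype(int) for i in range(3)]; mn=im.min(2)
for t in tubes(im): print(t)
B=lambda *a: box(im.shape,*a)
print("strip",rect((mn>190)&B(215,365,212,275),"top",0))
for n in("scanner","jog_base","tray","scan_top"):
    d=finder.cut_out("top",n)[0]; print(n,d["conf"],[rect(d["region"],"top",z) for z in ({"scanner":[.04],"jog_base":[.05],"tray":[.03],"scan_top":[.05,.074]}[n])])
print("btn",rect((b>120)&(r<90)&B(235,285,275,325),"top",.074))
print("green",rect((g>r+40)&(g>b+40)&B(300,330,280,320),"top",.05),"orange",rect((r>200)&(g>80)&(b<110)&B(335,356,280,320),"top",.05))
for l in("jog_knob","scan_top","tape","mug"):
    P={}
    for n in("top","scene"):
        if n=="scene" and l=="jog_knob": imaging.camera("scene")
        P[n]=finder.pinpoint(n,l)[0]["pixel"]
    print(l,tri(P).round(4))
crop=cv2.resize(im[230:330,220:420],None,fx=4,fy=4,interpolation=cv2.INTER_CUBIC); cv2.imwrite("pics/c1.png",crop[:,:,::-1])
E
```

```text
{'c': array([ 0.5541, -0.2377]), 'rad': 32.2, 'yaw': np.float64(-126.7), 'yax': np.float64(-155.4), 'n': 25, 'conf': 0.74}
{'c': array([ 0.4416, -0.2122]), 'rad': 29.2, 'yaw': np.float64(36.7), 'yax': np.float64(59.1), 'n': 27, 'conf': 0.6}
strip (array([0.6036, 0.0058]), array([0.0893, 0.3196]), 7.546334266662598)
scanner 0.95 [(array([0.5971, 0.0041]), array([0.0873, 0.3101]), 7.524479389190674)]
jog_base 0.75 [(array([ 0.4538, -0.1009]), array([0.0819, 0.1098]), 2.899610996246338)]
tray 0.88 [(array([0.4603, 0.3379]), array([0.3041, 0.1689]), 3.0545880794525146)]
scan_top 0.53 [(array([0.4558, 0.0813]), array([0.0326, 0.0353]), 0.19019217789173126), (array([0.4547, 0.0791]), array([0.0319, 0.0346]), 0.19027924537658691)]
btn (array([0.4547, 0.0816]), array([0.0334, 0.0327]), 45.72233963012695)
green (array([ 0.4513, -0.0608]), array([0.0588, 0.0216]), 3.263035535812378) orange (array([ 0.4403, -0.1419]), array([0.03  , 0.0227]), 0.254349023103714)
jog_knob [ 0.4635 -0.0955  0.1395]
scan_top [0.4556 0.0783 0.0816]
tape [ 0.743   0.2876 -0.0037]
mug [ 0.7132 -0.3611  0.0084]
```

View pics/c1.png

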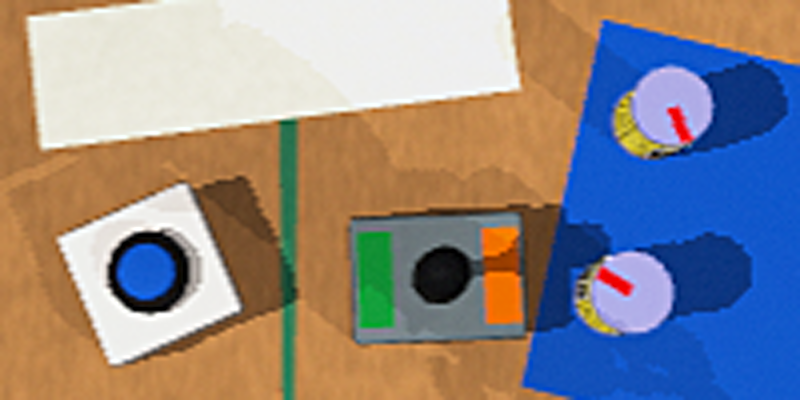

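Both tubes and their stripes are clear. The top discs are at about (388,256) and (378,303). I'll tighten the tube estimator and do the first lever tilt.

```bash
cat >> h.py <<'E'
def tubes(im=None,z=0.09):
    "top discs seen from above: centre xy, label yaw (deg)"
    if im is None: im=imaging.camera("top")
    r,g,b=[im[:,:,i].astype(float) for i in range(3)]; out=[]
    red=np.clip((r-np.maximum(g,b))/130,0,1)
    for d in finder.cut_out("top","tube1"):
        if d["conf"]<0.3: continue
        m=cv2.dilate(d["region"].astype(np.uint8),np.ones((5,5)))>0
        core=m&((r-np.maximum(g,b)>90)&(b<140)); 
        if not 4<core.sum()<80: continue
        disc=m&((b>150)&(r>130)&(b-g>12)|core)
        disc=cv2.morphologyEx(disc.astype(np.uint8),cv2.MORPH_CLOSE,np.ones((3,3),np.uint8))
        k,l,s,_=cv2.connectedComponentsWithStats(disc); disc=l==1+np.argmax(s[1:,4])
        w=lambda M:bp("top",np.argwhere(M)[:,::-1],z)[:,:2]
        c=w(disc).mean(0); R=disc&(red>.15); p=w(R); q=np.average(p,axis=0,weights=red[R])-c
        out.append(dict(c=c.round(4),diam=round(2000*np.sqrt(w(disc).var(0).sum()*2),1),yaw=np.degrees(np.arctan2(q[1],q[0])).round(1),off=(1000*np.hypot(*q)).round(1),conf=round(d["conf"],2)))
    return out
def quat(psi): return [np.cos(psi/2),np.sin(psi/2),0,0]   # tool down, tool x at yaw psi, closes along psi-90deg
def fz(): return np.array(manip.get_state()["force"])
JOG=np.array([.4535,-.1005]); JY=np.radians(3.); BTN=bp("top",[[256.75,297.75]],.074)[0,:2]
STRIP=np.array([.6036,.0058]); SY=np.radians(7.54); TRAY=np.array([.4603,.3379]); TY=np.radians(3.05)
def loc(o,a,x,y): return o+np.array([np.cos(a)*x-np.sin(a)*y,np.sin(a)*x+np.cos(a)*y])
def lever(s,xoff=0.):
    "push lever fully to s=+1 (green) / -1 (orange), hold, let back"
    d=loc(np.zeros(2),JY,0,s); P=lambda y,z=.108:[*loc(JOG,JY,xoff,s*y),z]
    manip.set_gripper(0.0)
    manip.reach(P(-.05,.22),quat(JY)); manip.line_to(P(-.05),v=.2); manip.pause(.3); f0=fz()
    manip.line_to(P(.002),v=.06); y=.002
    while y<.024:
        y+=.002; manip.line_to(P(y),v=.03); manip.pause(.1); f=-(fz()-f0)[:2]@d
        print("y %.3f f %.2f"%(y,f))
        if f>9: break
    manip.pause(1.2); f=-(fz()-f0)[:2]@d; print("hold f %.2f"%f)
    return P,y
E
python3 - <<'E'
from h import *
print(tubes(), BTN, bp("top",[[330.5,298.75]],.13))
P,y=lever(1)
im=imaging.camera("scene"); cv2.imwrite("pics/l1.png",cv2.resize(im[120:280,220:420],None,fx=3,fy=3)[:,:,::-1])
print(manip.get_state()["t"],manip.get_state()["tcp_pos"])
E
```

```text
[{'c': array([ 0.4426, -0.217 ]), 'diam': np.float64(49.3), 'yaw': np.float64(57.7), 'off': np.float64(12.1), 'conf': 0.69}, {'c': array([ 0.5578, -0.2441]), 'diam': np.float64(49.3), 'yaw': np.float64(-158.4), 'off': np.float64(12.8), 'conf': 0.63}] [0.45407553 0.07974339] [[ 0.44994626 -0.09935815  0.13      ]]
y 0.004 f 5.26
y 0.006 f 5.52
y 0.008 f 5.48
y 0.010 f 6.11
y 0.012 f 8.90
y 0.014 f 13.54
hold f 13.60
9.6333 [ 0.45268077 -0.09022968  0.10789252]
```

View pics/l1.png

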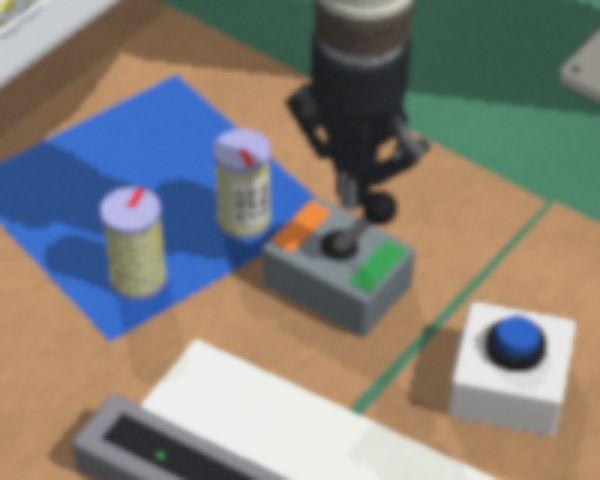

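The lever is hard over on its stop on the green side: the force climbs steeply past 6 N and the knob at (380,207) in the crop leans to green. Next I release it and carry the first tube.

```bash
cat >> h.py <<'E'
ZG=.040
def best(p,psis,z):
    for a in psis:
        if all(manip.ik([*p,h],quat(a)) is not None for h in (z,.23)): return a
    raise SystemExit("no ik %s"%p)
def move_tube(t,dst,yaw,zfloor=0.,rel=0.,opn=.085):
    "t: dict c,yaw(deg) -> dst xy with label at yaw; rel: tool x relative to label"
    y0=np.radians(t["yaw"])+rel
    for k in (0,np.pi):
        try:
            a=best(t["c"],[y0+k],ZG); b=best(dst,[yaw+rel+k],ZG+zfloor); break
        except SystemExit as e: print(e)
    else: raise SystemExit("no way")
    manip.set_gripper(.085)
    manip.reach([*t["c"],.2],quat(a)); manip.line_to([*t["c"],ZG],v=.12); manip.set_gripper(0.02)
    s=manip.get_state(); print("grip",s["finger_gap"],s["gripper_force"])
    manip.line_to([*t["c"],.23],v=.2); manip.reach([*dst,.23],quat(b)); manip.line_to([*dst,.08+zfloor],v=.2); manip.line_to([*dst,ZG+zfloor+.001],v=.05)
    manip.pause(.2); manip.set_gripper(opn); manip.pause(.2); manip.line_to([*dst,.2],v=.2)
    s=manip.get_state(); print("t",s["t"])
E
python3 - <<'E'
from h import *
P=lambda y,z:[*loc(JOG,JY,0,y),z]
manip.line_to(P(-.06,.108),v=.15); manip.line_to(P(-.06,.22),v=.2)
ts=tubes(); print(ts)
t=max(ts,key=lambda t:t["c"][0]); 
if len(ts)<2: t=dict(c=np.array([.5578,-.2441]),yaw=-158.4)
move_tube(t,loc(STRIP,SY,0,-.06),SY)
manip.reach([.3,-.35,.25],quat(0)); print(tubes())
im=imaging.camera("top"); cv2.imwrite("pics/p1.png",cv2.resize(im[180:330,220:420],None,fx=4,fy=4)[:,:,::-1])
E
```

```text
[]Traceback (most recent call last):
  File "<stdin>", line 5, in <module>
ValueError: max() iterable argument is empty
```

Run:
```python
from h import *
manip.reach([.3,.3,.25],quat(0))
ts=tubes(); print(ts)
if len(ts)<2: ts=tubes(); print(ts)
t=max(ts,key=lambda t:t["c"][0])
if t["c"][0]<.5: t=dict(c=np.array([.5578,-.2441]),yaw=-158.4)
move_tube(t,loc(STRIP,SY,0,-.06),SY)
manip.reach([.3,.3,.25],quat(0)); print(tubes())
im=imaging.camera("top"); cv2.imwrite("pics/p1.png",cv2.resize(im[180:330,220:420],None,fx=4,fy=4)[:,:,::-1])
```

```text
[{'c': array([ 0.5578, -0.2439]), 'diam': np.float64(49.8), 'yaw': np.float64(-157.5), 'off': np.float64(13.2), 'conf': 0.87}, {'c': array([ 0.445 , -0.2192]), 'diam': np.float64(46.6), 'yaw': np.float64(71.8), 'off': np.float64(13.3), 'conf': 0.77}]
grip 0.04888882877179856 61.92798614501953
t 28.1
[{'c': array([ 0.6079, -0.0539]), 'diam': np.float64(50.1), 'yaw': np.float64(6.3), 'off': np.float64(12.4), 'conf': 0.87}, {'c': array([ 0.445 , -0.2191]), 'diam': np.float64(46.8), 'yaw': np.float64(71.6), 'off': np.float64(13.2), 'conf': 0.7}]
```

View pics/p1.png

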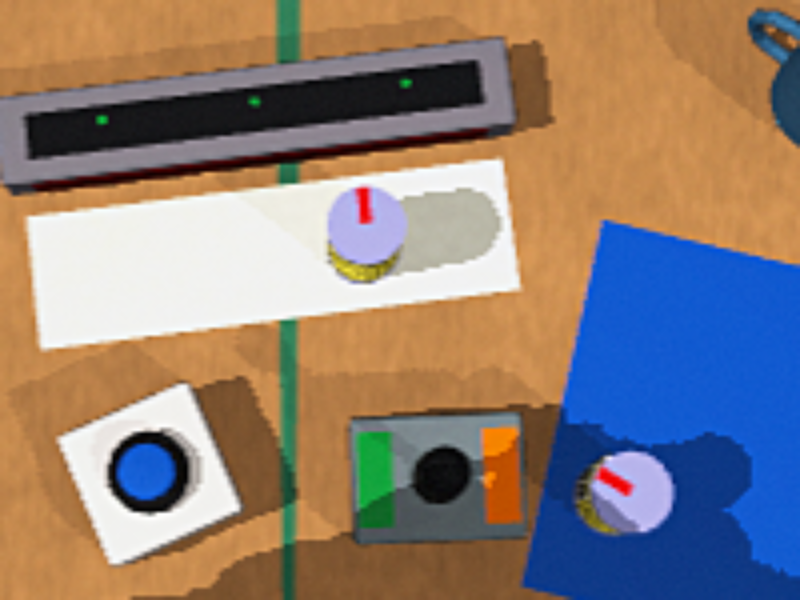

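The first tube is on the strip, facing the scanner: disc at (311,237), measured yaw 6.3° against 7.5°. The second tube has not moved, but the arm's shadow spoils its new reading, so I'll use the earlier clean one.

Run:
```python
from h import *
move_tube(dict(c=np.array([.4426,-.217]),yaw=57.7),loc(STRIP,SY,0,.06),SY)
manip.reach([.25,-.4,.25],quat(0)); print(tubes())
im=imaging.camera("top"); cv2.imwrite("pics/p2.png",cv2.resize(im[180:330,220:420],None,fx=4,fy=4)[:,:,::-1])
```

```text
grip 0.04871504198489799 61.25209093093872
t 44.1083
[{'c': array([0.5947, 0.0649]), 'diam': np.float64(50.4), 'yaw': np.float64(8.3), 'off': np.float64(12.6), 'conf': 0.8}, {'c': array([ 0.608 , -0.0539]), 'diam': np.float64(50.2), 'yaw': np.float64(6.3), 'off': np.float64(12.3), 'conf': 0.67}]
```

View pics/p2.png

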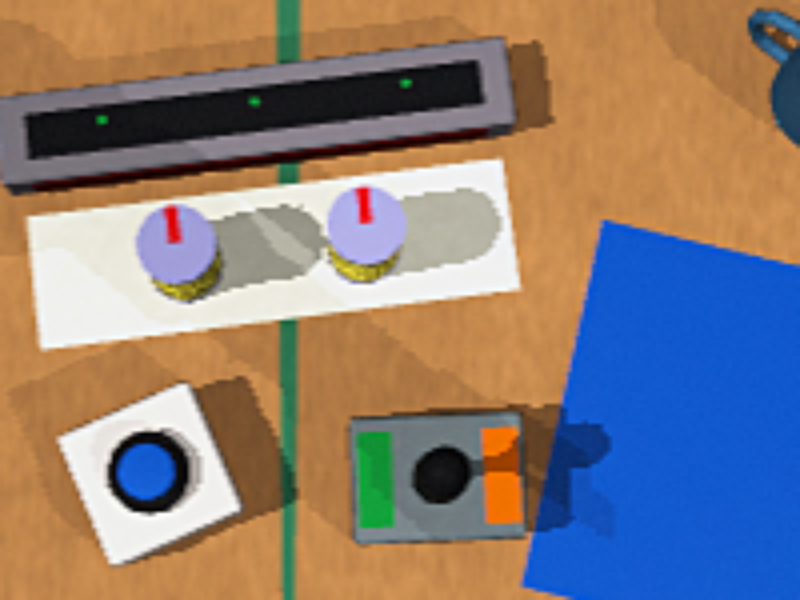

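Both tubes are on the strip with their stripes toward the scanner: discs at (264,241) and (312,237), yaws within 1.2°. Next is the button, then another look.

Run:
```python
from h import *
manip.set_gripper(0.0)
manip.reach([*BTN,.16],quat(0)); manip.pause(.2); f0=fz()
manip.line_to([*BTN,.078],v=.1); z=.077
while z>.060:
    z-=.0015; manip.line_to([*BTN,z],v=.02); manip.pause(.1); f=(fz()-f0)[2]; print("%.4f %.2f"%(manip.get_state()["tcp_pos"][2],f))
    if f>11: break
manip.pause(.3); manip.line_to([*BTN,.16],v=.1)
manip.reach([.25,-.4,.25],quat(0)); print(tubes(),manip.get_state()["t"])
im=imaging.camera("top"); cv2.imwrite("pics/p3.png",cv2.resize(im[180:330,220:420],None,fx=4,fy=4)[:,:,::-1])
```

```text
0.0757 0.07
0.0741 0.09
0.0726 1.42
0.0711 1.40
0.0696 2.83
0.0681 2.54
0.0666 3.13
0.0660 11.24
[{'c': array([ 0.608 , -0.0539]), 'diam': np.float64(50.2), 'yaw': np.float64(6.3), 'off': np.float64(12.3), 'conf': 0.98}, {'c': array([0.5947, 0.065 ]), 'diam': np.float64(50.2), 'yaw': np.float64(7.8), 'off': np.float64(12.6), 'conf': 0.72}] 61.025
```

View pics/p3.png

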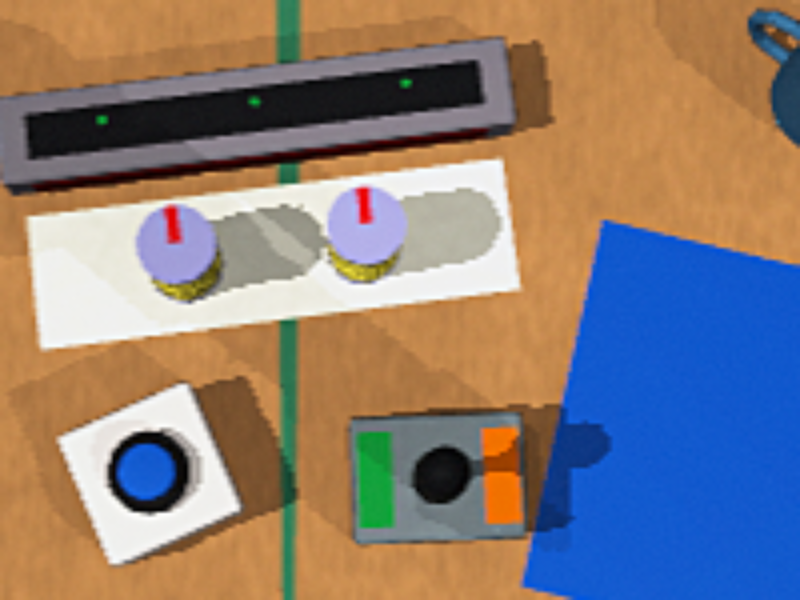

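The button bottomed at 66 mm and the tubes didn't move. Now the tray.

Run:
```python
from h import *
ts=tubes(); print(ts)
t=max(ts,key=lambda t:t["c"][1]); move_tube(t,loc(TRAY,TY,.065,0),TY,.005)
manip.reach([.25,-.4,.25],quat(0)); ts=tubes(); print(ts)
t=[t for t in ts if t["c"][1]<.15]
if t:
    move_tube(t[0],loc(TRAY,TY,-.065,0),TY,.005)
    manip.reach([.25,-.4,.25],quat(0))
im=imaging.camera("top"); print(tubes(im,.095)); cv2.imwrite("pics/p4.png",cv2.resize(im[120:340,100:440],None,fx=2.2,fy=2.2)[:,:,::-1])
```

```text
[{'c': array([ 0.608 , -0.0539]), 'diam': np.float64(50.3), 'yaw': np.float64(6.4), 'off': np.float64(12.2), 'conf': 0.93}, {'c': array([0.5947, 0.0649]), 'diam': np.float64(50.4), 'yaw': np.float64(8.3), 'off': np.float64(12.6), 'conf': 0.93}]
grip 0.04891226038701349 62.259342670440674
t 75.3333
[{'c': array([ 0.608 , -0.0539]), 'diam': np.float64(50.2), 'yaw': np.float64(6.3), 'off': np.float64(12.3), 'conf': 0.72}, {'c': array([0.5259, 0.3425]), 'diam': np.float64(48.7), 'yaw': np.float64(4.3), 'off': np.float64(12.1), 'conf': 0.71}]
grip 0.04883030717387094 62.17602252960205
t 92.45
[{'c': array([0.5253, 0.341 ]), 'diam': np.float64(48.5), 'yaw': np.float64(4.3), 'off': np.float64(12.1), 'conf': 0.8}]
```

View pics/p4.png

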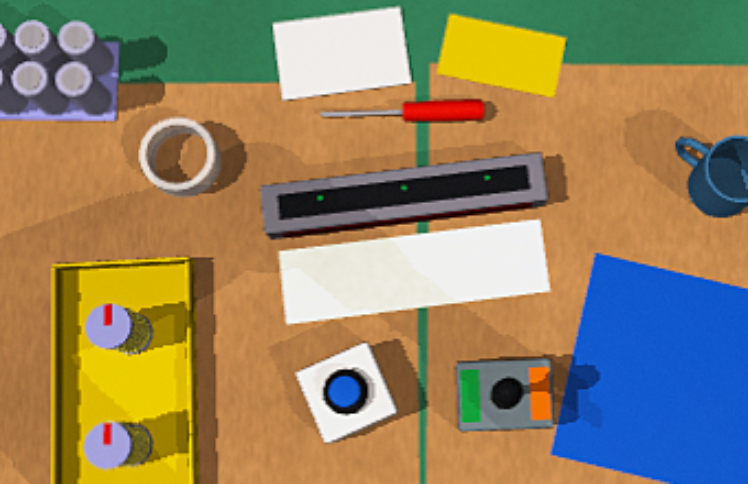

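Both tubes stand in the tray, with discs at about (149,267) and (149,322). Now the lever goes to orange.

Run:
```python
from h import *
P,y=lever(-1)
manip.line_to(P(-.06),v=.15); manip.line_to(P(-.06,.22),v=.2)
manip.reach([.25,-.4,.25],quat(0))
im=imaging.camera("top"); cv2.imwrite("pics/p5.png",cv2.resize(im[120:360,100:440],None,fx=2.2,fy=2.2)[:,:,::-1]); print(manip.get_state()["t"])
```

```text
y 0.004 f 4.96
y 0.006 f 4.01
y 0.008 f 5.07
y 0.010 f 6.00
y 0.012 f 6.58
y 0.014 f 12.33
hold f 11.75
106.8917
```

View pics/p5.png

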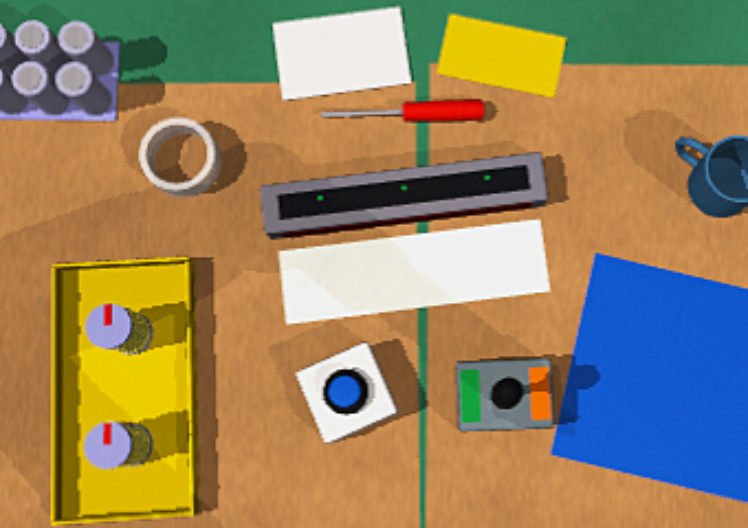

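The lever is upright again at (330,299), both tubes are standing in the tray, and the bystanders haven't moved.

```bash
python3 -c "
from rig import manip
print(manip.job_done())"
```

```text
the job is handed in; nothing more can be done
None
```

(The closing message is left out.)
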